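# Tighten a preserving jar's cap with a click-handle jar wrench

## Task

Fit the jar wrench gently but fully down over the ribbed cap of the jar that stands in the wooden holder, then turn it clockwise, slowly, only until its breakaway handle clicks, and stop there without forcing the handle on. Then lift the wrench off without turning the cap back and lay it flat on the worktop, clear of the jar; leave the other jars where they are.

Things in the scene. Friction and masses are not known exactly. Their poses are not given: they have to be found in the camera images.
- cap (a point): Centre of the flat top of the brass-coloured screw cap, 104 mm above the worktop. Cap 72 mm across, 24 mm high; 6 upright ribs round its side, 60 degrees apart, 7 mm wide, reach out to 43 mm from the axis, tops 5 mm below the cap's top. x points along one rib, z up. Tightens clockwise seen from above; stiff at first (1.1 N m) and steadily stiffer; how far it still turns (0.3 to 0.8 rad) is not known.
- cap_rib (a point): Point on the outer end of that rib: 43 mm from the cap's axis, 14 mm below its top; it goes round with the cap.
- jar: Fixed wooden holder block, 110 x 110 mm, 40 mm high with its four cheeks, screwed to the worktop, with the glass jar (76 mm across) held in it. Origin: middle of its underside, on the worktop, straight below the cap's centre; z up.
- wrench: The loose jar wrench, about 0.3 kg, centre of mass some 65 mm from the head's centre towards the handle. Origin: centre of the ring head at its underside, 20 mm below wrench_head; same axes.
- wrench_head (a point): Centre of the wrench's head, at the underside of its tabs; lies on cap when fully fitted. Head: open aluminium ring, 106 mm outside, 94 mm inside, 22 mm high; 3 lugs inside, 9 mm wide, reach in to 38.5 mm from the centre; on each a tab (in to 28.5 mm) that rests on the cap's top. x points to the handle while it is untripped, z up; lugs lie at 60, 180 and 300 degrees from x.
- wrench_lug (a point): Middle of the inner face of the lug that lies opposite the handle, 38.5 mm from the head's centre, 9 mm below wrench_head. Every lug must go down in a gap between two ribs (play about 0.33 rad either side of the gap's middle, 2.5 mm sideways). Turned clockwise, the lugs come up against the ribs and drive the cap.
- wrench_grip (a point): Point to hold on the straight black handle: 120 mm from the head's centre, 4 mm above wrench_head, 24 mm above the wrench's underside. Bar 20 mm wide, 18 mm high, from 56 to 181 mm from the centre; a foot at its end (to 192 mm) reaches down to the underside. x points outward along the handle, z up.
- wrench_end (a point): Outer end of the handle, 192 mm from the head's centre. The handle joins the head by a breakaway joint about the head's centre: rigid to 1.8 N m (15 N sideways at the grip point, or less force plus a twist from a firm hand), then it clicks: it swings on clockwise against the head, to a stop at 0.45 rad, while the resistance falls steadily to under half. It springs back straight when let off.
- jar_tall_mid (a point): Bystander: middle of a closed jar with a brass-coloured lid, 60 mm across, 130 mm high, loose.
- jar_wide_mid (a point): Bystander: middle of a closed terracotta-brown jar with a white lid, 92 mm across, 70 mm high, loose.
- spice_jar_mid (a point): Bystander: middle of a small closed jar, 44 mm across, 50 mm high, loose.
Not all that is in view belongs to the job. Of the things that look like the jar, the largest one is meant.

How it is judged (in metres and radians):
On the way, in this order (a step that is already met when the one before it is completed fails the run):
1. The wrench is fitted fully down on the cap, its head centre within 7 mm of the cap's top centre (distance between wrench_head and cap below 0.007 m and angle between the x axis of wrench_head and the x axis of wrench_grip, either way round below 0.1 rad), for 0.2 s.
2. With the wrench on the cap, the cap has been turned (rib moved more than 9 mm) and the handle clicks (more than 0.15 rad out of line with the head) (distance between wrench_head and cap below 0.01 m and distance of cap_rib from where it was at the start of the episode above 0.009 m and angle between the x axis of wrench_head and the x axis of wrench_grip, either way round above 0.15 rad), for 0.05 s.
At the end, for the whole second after the job is handed in: The cap's rib stays more than 9 mm from where it started (not turned back), and the wrench lies flat on the worktop at rest (head point lower than 26 mm, tilt under 0.08 rad), its handle sprung straight (within 0.06 rad), its head centre more than 100 mm from the cap's axis (distance of cap_rib from where it was at the start of the episode above 0.009 m and height (world z) of wrench_head below 0.026 m and angle between wrench_head's own z axis and vertical below 0.08 rad and angle between the x axis of wrench_head and the x axis of wrench_grip, either way round below 0.06 rad and horizontal distance between wrench_head and cap above 0.1 m and linear speed of wrench below 0.02 m/s); the robot touches nothing.
It fails at once if The handle is forced on past the click, more than 0.40 rad out of line with the head (angle between the x axis of wrench_head and the x axis of wrench_grip, either way round above 0.4 rad).
It fails at once if A bystander jar is pushed more than 25 mm (distance of any of jar_tall_mid, jar_wide_mid, spice_jar_mid from where it was at the start of the episode above 0.025 m).
It fails at once if The wrench bears on the cap and jar with more than 90 N in all (pressed down or turned far too hard) (contact force between wrench and jar above 90 N).
It also fails if it takes over 72 s, if anything falls off the work surface, if the arm or the gripper's body presses on something with over 40 N, if the wrist force passes 120 N, or if a joint passes its speed limit or range.

## Robot

A 6-joint arm with a two-finger parallel gripper is mounted at the origin on the work surface. World frame = base frame: x ahead of the robot, y to its left, z up, the work surface at z = 0. Lengths are in m, angles in degrees, forces in N, time in s.
With the tool pointing down it reaches from about 0.3 to 0.75 m from the base axis. Payload 8.5 kg.
Tool frame: the origin (TCP) lies at the very end of the fingers, on their centre line; the grasp point (between the pads) lies 19 mm behind it; z points along the fingers, y is the line along which they close (so a half turn about z gives the same grasp; the last joint's range is limited). The gripper opens to 85 mm and grips with 20 to 120 N. Pads are 22 mm wide; open, the fingers measure 114 mm over their backs; the gripper's body (76 mm by 85 mm) begins 54 mm behind the grasp point. The pads swing forward as they close: fully open they stand 13 mm farther back than shut.
Start: joints at [-76.163, 21.807, 74.336, -0, 83.858, -12.336], TCP at [0.243, -0.494, 0.207] pointing down, gripper open.
Joint ranges: [-178.18, 178.18], [-50.72, 133.34], [12.68, 142.11], [-81.47, 261.47], [9.98, 163.14], [-165.26, 165.26]. Speed limits (degrees/s): [136.94, 136.94, 180, 180, 180, 180].

## Interface

Orientations are given as a 3x3 rotation matrix whose columns are the frame's x, y, z axes.
In Python, from rig import env gives the robot as it stands.
- The arm moves only by the tool move_arm, never from a script. Its argument "plan" is a list of rows, each a list of 7 numbers: the turn, a rotation vector about the tool's x, y, z in degrees, then the shift along the tool's x, y, z in cm, then the gripper command: -1 is shut, 1 is fully open, values between are in proportion. In form: [[ax, ay, az, tx, ty, tz, jaw], ...]. A call has 1 to 5 rows; each row is the pose to reach, as a shift and turn from the pose commanded when the call began, along the tool's axes at that moment; what a row does not reach only later rows make up. A row lasts 1/10 s, in which the tool goes at most 50 mm and 8.59 degrees, less where a joint would pass 70% of its speed; a pose out of reach is approached as far as the arm can. A call with a gripper value outside its range is refused whole. The fingers move at their own pace and stop on an object; "squeeze" is the grip in N (left out, the last holds). Time passes only in rows, so rows that repeat a pose let the fingers close. It gives the time, the measured TCP pose, the force, the opening and the grip force at its end, in the units of the state.
- env.observe(): the state, without advancing time (a new reading comes with each control period).
- env.get_image(name): name is "scene" or "top"; returns a dict with "color" (420x560x3 uint8, red, green, blue), "fov_y" (degrees; the focal length in pixels is half the picture's height over the tangent of half this angle, whatever the lens; pixels are square), "cx", "cy" (the principal point, pixels), "R" (3x3) and "t" (3): a world point X has camera coordinates R X + t. Camera axes: x right, y down, z forward; pixel columns grow to the right and rows downward; lengths in m; the calibration is good to about 2 mm. A picture is of the moment at which its call begins. There is no depth.
- env.close_job(): hands the job in; it is judged then, once.
Trained networks look in a picture, given as the dict that the camera call returned (one of the last four; its "shot" number tells which), for a name from the list of things; names that differ only in an ending like _2 or _b are one class to them, and where a whole thing is asked for, a point or a joint stands for the part that bears it (a point fixed in the world has none). Each returns a list of dicts, best first, with "conf" (0 to 1); they miss things now and then, are a little off and sometimes report something else, mostly with a low value. They report only what shows in the picture. A call takes as long as a camera call. They do not tell look-alikes from the thing itself.
- env.outline_of(target, picture): "mask" (420x560 bool, what is visible of it) and "bbox" ([centre column, centre row, width, height] in pixels, round what is visible of it).
- env.tip_of(target, picture): "pixel" ([column, row] in pixels: a listed point, or the origin of a listed thing).
The state is a dict: "time_s": time; "q": joint angles; "qvel": joint speeds; "joint_efforts": joint torques, N m; "position": TCP position; "tool_rot": TCP orientation; "ft_force": force on the tool from outside, world axes, zero at the start; "wrist_torque": the same for the moment, N m; "grip_width": finger opening in m; "gripper_force": force on a finger pad.
Only numpy, scipy, OpenCV 4.12 (cv2) and the standard library are available. Lean on these libraries where they do the work, as an engineer would, in place of code of your own. Each camera call takes 0.05 s, during which the arm holds its last target. There are 200 camera calls.

## Working session

There is one attempt and no reset: what is moved stays moved. The work goes in short steps, Python scripts to look and compute and a tool call to move; the robot and the scene stay as the last step left them, time stands still between calls to the robot, and variables do not carry over. Pictures are saved under pics/ and viewed, at most 10 in all, crops included, and the job is handed in when it is done.

Besides the shell and the picture viewer there is one more tool, called after "Emit:" as name(argument=value, ...) on one line, values as JSON. move_arm: Moves the arm, as the interface text tells. Its arguments: {"type":"object","properties":{"plan":{"type":"array"},"squeeze":{"type":"number"}},"required":["plan"]}

```bash
mkdir -p pics; cat > h.py <<'E'
import numpy as np, cv2
from rig import env
def f(p): return p["color"].shape[0]/2/np.tan(np.radians(p["fov_y"])/2)
def onz(p,uv,z):
    d=np.array([(uv[0]-p["cx"])/f(p),(uv[1]-p["cy"])/f(p),1.]); R=np.array(p["R"]);t=np.array(p["t"])
    d=R.T@d; c=-R.T@t; return c+d*(z-c[2])/d[2]
def proj(p,X):
    c=np.array(p["R"])@X+np.array(p["t"]); return np.array([p["cx"]+f(p)*c[0]/c[2],p["cy"]+f(p)*c[1]/c[2]])
E
python3 - <<'E'
from h import *
Z=dict(cap=.104,cap_rib=.090,jar=0,wrench=0,wrench_head=.02,wrench_lug=.011,wrench_grip=.024,wrench_end=.024,jar_tall_mid=.065,jar_wide_mid=.035,spice_jar_mid=.025)
for n in("scene","top"):
    p=env.get_image(n); cv2.imwrite(f"pics/{n}.png",p["color"][:,:,::-1])
    print(n,f(p),p["cx"],p["cy"],(-np.array(p["R"]).T@p["t"]).round(3),[k for k in p])
    for k,z in Z.items():
        for d in env.tip_of(k,p)[:3]: print(k,round(d["conf"],2),np.round(d["pixel"],1),onz(p,d["pixel"],z).round(4))
o=env.observe(); print(o)
E
```

```text
scene 382.63194310529957 276.6308455668132 202.46576396026708 [ 1.114 -0.091  0.721] ['color', 'fov_y', 'cx', 'cy', 'R', 't', 'shot']
cap 0.92 [166.8 155.8] [ 0.3492 -0.1829  0.104 ]
cap 0.69 [180.  193.8] [ 0.4884 -0.162   0.104 ]
cap 0.56 [106.7 239.6] [ 0.5792 -0.3158  0.104 ]
cap_rib 0.9 [ 94.3 257.5] [ 0.6069 -0.3429  0.09  ]
cap_rib 0.84 [167.5 209.4] [ 0.5151 -0.1942  0.09  ]
cap_rib 0.66 [162.7 170.8] [ 0.3855 -0.1979  0.09  ]
jar 0.9 [119.7 262.1] [ 0.562  -0.3225  0.    ]
jar 0.82 [190.1 222. ] [ 0.4855 -0.1578  0.    ]
jar 0.69 [170.7 177.1] [ 0.3128 -0.1933  0.    ]
wrench 0.44 [188.3 222.3] [ 0.4853 -0.1621  0.    ]
wrench_head 0.88 [314.5 192.9] [0.488  0.1587 0.02  ]
wrench_lug 0.65 [307.9 189.2] [0.463  0.1496 0.011 ]
wrench_grip 0.85 [342.8 224.3] [0.6051 0.1895 0.024 ]
wrench_end 0.85 [361.9 249.1] [0.682  0.2049 0.024 ]
jar_tall_mid 0.95 [273.8 279. ] [ 0.7299 -0.007   0.065 ]
jar_tall_mid 0.71 [395.  166.2] [0.4918 0.3675 0.065 ]
jar_wide_mid 0.93 [395.5 165.2] [0.4601 0.3915 0.035 ]
spice_jar_mid 0.85 [249.4 182.9] [0.4153 0.0059 0.025 ]
spice_jar_mid 0.73 [178.7
[... 1329 characters left out ...]
6020e+01, -1.23375604e+01]), 'qvel': array([-0.04445749,  0.06515305, -0.04975631, -0.00897505,  0.01439033,
        0.05952324]), 'joint_efforts': array([-6.25179855e-04, -4.48338139e+01, -2.31461942e+01, -1.79224803e-04,
        6.38551282e-04,  1.34726841e-05]), 'position': array([ 0.24257632, -0.49361176,  0.20703518]), 'tool_rot': array([[ 8.97464019e-01,  4.41087672e-01, -8.75751423e-06],
       [ 4.41087672e-01, -8.97464019e-01, -1.20662013e-05],
       [-1.31818065e-05,  6.96614994e-06, -1.00000000e+00]]), 'ft_force': array([-0.55388176, -1.10463955,  0.71085917]), 'wrist_torque': array([ 0.01937334, -0.01252484,  0.02196267]), 'gripper_force': 0.0, 'grip_width': 0.08537195967196165}
```

View pics/scene.png

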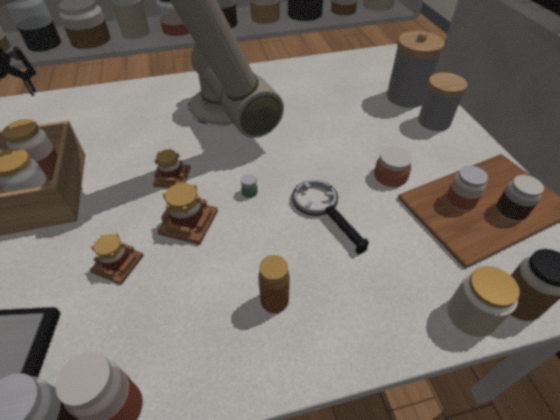

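```bash
python3 - <<'E'
import cv2
a=cv2.imread("pics/top.png"); c=a[170:350,300:480]; d=a[150:330,150:330]
cv2.imwrite("pics/topcrop.png",cv2.hconcat([cv2.resize(x,(400,400),interpolation=2) for x in (c,d)]))
E
```

```text
(no output)
```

View pics/topcrop.png

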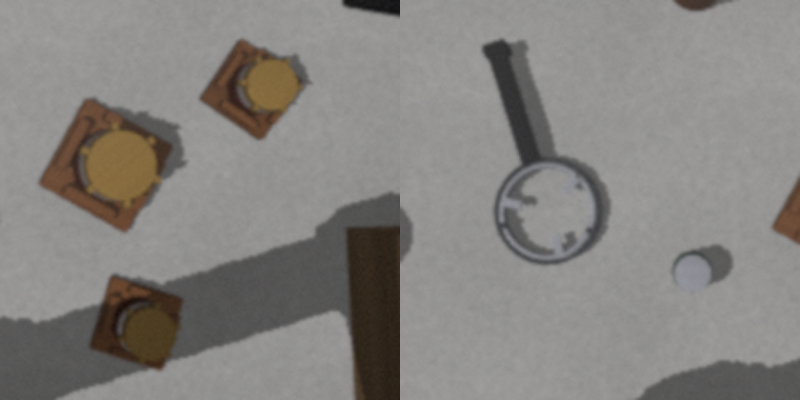

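The scene shows three look-alike jars in holders: the large one has its cap at about (183,195), with small ones at (168,160) and (108,245). The wrench head is at (315,195) and its handle ends at (362,247). Next I'll measure the rib phase and head/cap centres.

```bash
cat >> h.py <<'E'
from scipy.optimize import minimize
def brass(p):
    h=cv2.cvtColor(cv2.GaussianBlur(p["color"],(3,3),0),cv2.COLOR_RGB2HSV).astype(int)
    return (h[...,0]>14)&(h[...,0]<32)&(h[...,1]>110)
def capmodel(p,c,th,S=8):
    im=np.zeros((420*2,560*2),np.uint8)
    def poly(L,z0,z1):
        P=np.array([proj(p,[c[0]+a,c[1]+b,z])*2 for z in(z0,z1) for a,b in L])
        cv2.fillConvexPoly(im,cv2.convexHull((P*16).round().astype(np.int32)),1,shift=4)
    t=np.linspace(0,2*np.pi,60); poly(np.c_[.036*np.cos(t),.036*np.sin(t)],.104,.080)
    for k in range(6):
        a=th+k*np.pi/3; u=np.array([np.cos(a),np.sin(a)]);v=np.array([-u[1],u[0]])
        poly([u*.03+v*.0035,u*.03-v*.0035,u*.043+v*.0035,u*.043-v*.0035],.099,.080)
    return cv2.resize(im.astype(np.float32),(560,420),interpolation=cv2.INTER_AREA)
def fitcap(p,c0=(.4895,-.1625)):
    m=brass(p).astype(np.float32); u=proj(p,[*c0,.09]); yy,xx=np.mgrid[:420,:560]
    w=((xx-u[0])**2+(yy-u[1])**2<45**2)
    m=m*w
    cost=lambda x:np.sum((capmodel(p,x[:2],x[2])*w-m)**2)
    best=min((minimize(cost,[*c0,np.radians(a)],method="Nelder-Mead",options=dict(initial_simplex=[[*c0,np.radians(a)],[c0[0]+.004,c0[1],np.radians(a)],[c0[0],c0[1]+.004,np.radians(a)],[*c0,np.radians(a+8)]],maxiter=70)) for a in(0,15,30,45)),key=lambda r:r.fun)
    return best.x[:2].round(4),np.degrees(best.x[2])%60,best.fun,m.sum()
E
python3 - <<'E'
from h import *
for n in("top","scene"):
    p=env.get_image(n); print(n,*fitcap(p))
    print([(d["conf"],onz(p,d["pixel"],.02).round(4)) for d in env.tip_of("wrench_head",p)][:1])
    r=env.outline_of("wrench",p)[:1]
    for d in r:
        ys,xs=np.nonzero(d["mask"]); P=np.array([onz(p,(x,y),.02)[:2] for x,y in zip(xs,ys)])
        far=P[P[:,0]>.56]; v=far-far.mean(0); a=np.linalg.svd(v,full_matrices=False)[2][0]
        H=P[np.hypot(*(P-[.491,.158]).T)<.058]
        (cx,cy),rr=cv2.minEnclosingCircle(H.astype(np.float32)); print("wr",d["conf"],len(P),"handle az",np.degrees(np.arctan(a[1]/a[0])),"handle mean",far.mean(0),"head",cx,cy,rr,"max",P[P[:,0].argmax()])
E
```

```text
top [ 0.4849 -0.1641] 5.894105629624214 56.9375 919.0
[(0.86, array([0.4917, 0.1559, 0.02  ]))]
wr 0.65 1473 handle az 16.269664148374964 handle mean [0.6216952 0.1941623] head 0.49133938550949097 0.1578313559293747 0.057986631989479065 max [0.6823014  0.20433302]
scene [ 0.4834 -0.1598] 5.477380288701513 314.125 890.0
[(0.72, array([0.4969, 0.1664, 0.02  ]))]
wr 0.74 1445 handle az 15.29751237585916 handle mean [0.62509978 0.19753485] head 0.4927094578742981 0.15734460949897766 0.057324860244989395 max [0.68869716 0.20060146]
```

Emit:
move_arm(plan=[[0, 0, 10.4, 20.2, -14.6, 0, 1], [0, 0, 10.4, 20.2, -14.6, 0, 1], [0, 0, 10.4, 20.2, -14.6, 0, 1], [0, 0, 10.4, 20.2, -14.6, 0, 1], [0, 0, 10.4, 20.2, -14.6, 0, 1]], squeeze=80)

```text
time_s: 2.0
position: [0.36, -0.2716, 0.2072]
tool_rot: [[0.962, 0.271, 0.0], [0.271, -0.962, -0.0], [0.0, 0.0, -1.0]]
ft_force: [1.4, -0.4, 1.2]
grip_width: 0.0857
gripper_force: 0.0
```

Emit:
move_arm(plan=[[0, 0, 0, 17.2, -18, 0, 1], [0, 0, 0, 17.2, -18, 0, 1], [0, 0, 0, 17.2, -18, 0, 1], [0, 0, 0, 17.2, -18, 0, 1], [0, 0, 0, 17.2, -18, 0, 1]])

```text
time_s: 2.5
position: [0.4767, -0.0514, 0.2073]
tool_rot: [[0.962, 0.272, 0.001], [0.272, -0.962, -0.0], [0.001, 0.0, -1.0]]
ft_force: [0.6, -1.0, 0.8]
grip_width: 0.0855
gripper_force: 0.0
```

Emit:
move_arm(plan=[[0, 0, 0, 17, -17.8, 0, 1], [0, 0, 0, 17, -17.8, 0, 1], [0, 0, 0, 17, -17.8, 0, 1], [0, 0, 0, 17, -17.8, 0, 1], [0, 0, 0, 17, -17.8, 0, 1]])

```text
time_s: 3.0
position: [0.5919, 0.1664, 0.207]
tool_rot: [[0.962, 0.272, 0.0], [0.272, -0.962, 0.0], [0.0, 0.0, -1.0]]
ft_force: [-0.8, -1.4, 0.1]
grip_width: 0.0856
gripper_force: 0.0
```

Emit:
move_arm(plan=[[0, 0, 0, 2.1, -1.7, 2, 1], [0, 0, 0, 2.1, -1.7, 7, 1], [0, 0, 0, 2.1, -1.7, 12, 1], [0, 0, 0, 2.1, -1.7, 14, 1], [0, 0, 0, 2.1, -1.7, 14, 1]])

```text
time_s: 3.5
position: [0.6052, 0.1859, 0.0637]
tool_rot: [[0.962, 0.272, -0.007], [0.272, -0.962, -0.001], [-0.007, -0.001, -1.0]]
ft_force: [0.4, 0.6, 0.1]
grip_width: 0.0852
gripper_force: 0.0
```

```bash
python3 - <<'E'
from h import *
p=env.get_image("top"); q=env.get_image("scene"); o=env.observe(); print(o["position"],o["tool_rot"][0])
for a,b in((p,"a"),(q,"b")):
  for k,z in(("wrench_head",.02),("wrench_end",.024)): print(k,[(round(d["conf"],2),onz(a,d["pixel"],z).round(4)) for d in env.tip_of(k,a)][:2])
c=lambda p,X:(lambda u:cv2.resize(p["color"][u[1]-60:u[1]+60,u[0]-60:u[0]+60,::-1],(400,400)))(proj(p,X).astype(int))
X=np.array([.56,.175,.03]); cv2.imwrite("pics/g.png",cv2.hconcat([c(p,X),c(q,X)]))
E
```

```text
[0.60752475 0.18614767 0.06802979] [0.9623564  0.27178744 0.00132279]
wrench_head [(0.96, array([0.4879, 0.1613, 0.02  ]))]
wrench_end []
wrench_head [(0.87, array([0.4959, 0.1572, 0.02  ]))]
wrench_end [(0.7, array([0.6755, 0.2057, 0.024 ])), (0.57, array([ 0.4046, -0.1742,  0.024 ]))]
```

View pics/g.png

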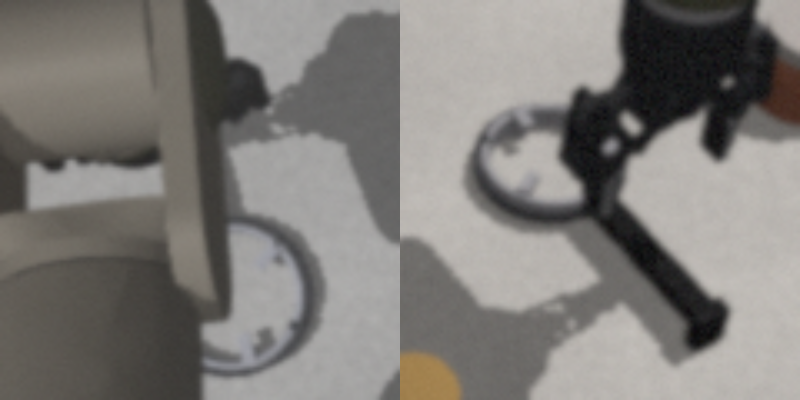

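The fingers straddle the handle. In the top view the arm hides the grip area, leaving only part of the ring visible. Now I'll descend and close.

Emit:
move_arm(plan=[[0, 0, 0, 0.1, -0.3, 3, 1], [0, 0, 0, 0.1, -0.3, 5, 1], [0, 0, 0, 0.1, -0.3, 6.1, 1], [0, 0, 0, 0.1, -0.3, 6.1, 1], [0, 0, 0, 0.1, -0.3, 6.1, 0]])

```text
time_s: 4.3
position: [0.6077, 0.1893, 0.0072]
tool_rot: [[0.962, 0.272, 0.002], [0.272, -0.962, 0.0], [0.002, 0.0, -1.0]]
ft_force: [-0.0, -0.3, 1.1]
grip_width: 0.073
gripper_force: 0.0
```

Emit:
move_arm(plan=[[0, 0, 0, 0, 0, 0, -1], [0, 0, 0, 0, 0, 0, -1], [0, 0, 0, 0, 0, 0, -1], [0, 0, 0, 0, 0, 0, -1], [0, 0, 0, 0, 0, 0, -1]], squeeze=100)

```text
time_s: 4.8
position: [0.6073, 0.1893, 0.007]
tool_rot: [[0.962, 0.272, 0.001], [0.272, -0.962, 0.0], [0.001, 0.0, -1.0]]
ft_force: [-1.6, -0.2, 6.4]
grip_width: 0.0141
gripper_force: 98.0
```

```bash
python3 - <<'E'
from h import *
q=env.get_image("scene"); o=env.observe(); print(o["position"],o["grip_width"],o["gripper_force"],o["ft_force"],o["wrist_torque"])
u=proj(q,[.59,.185,.03]).astype(int); cv2.imwrite("pics/g2.png",cv2.resize(q["color"][u[1]-60:u[1]+60,u[0]-70:u[0]+70,::-1],(700,600)))
E
```

```text
[0.6072438  0.18934369 0.00697973] 0.013941973094653634 98.03025115281343 [-1.82538744 -0.53066409  6.02665301] [-0.002054    0.33400486 -0.00562085]
```

View pics/g2.png

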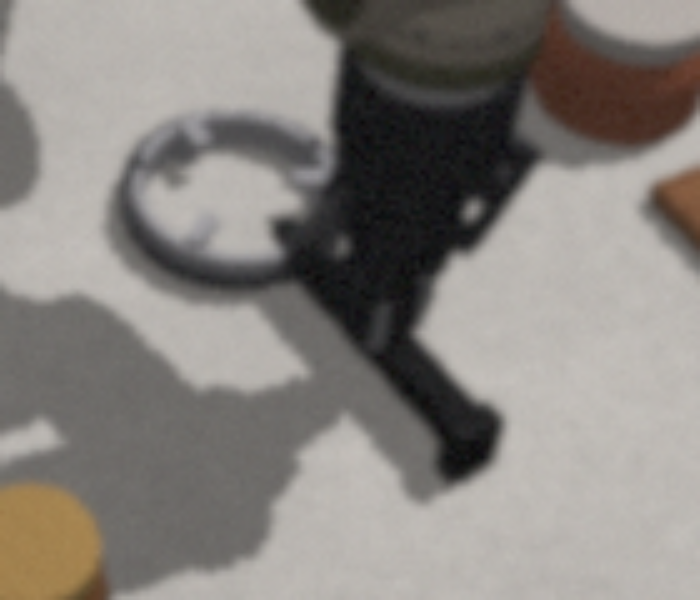

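The fingers hold the handle midway, with the ring on the left. I'll lift now.

Emit:
move_arm(plan=[[0, 0, 0, 0, 0, -1, -1], [0, 0, 0, 0, 0, -4, -1], [0, 0, 0, 0, 0, -8, -1], [0, 0, 0, 0, 0, -12, -1], [0, 0, 0, 0, 0, -15, -1]])

```text
time_s: 5.35
position: [0.6072, 0.1893, 0.159]
tool_rot: [[0.962, 0.272, 0.002], [0.272, -0.962, 0.0], [0.002, 0.0, -1.0]]
ft_force: [1.1, -0.4, -2.5]
grip_width: 0.0139
gripper_force: 99.0
```

```bash
python3 - <<'E'
from h import *
q=env.get_image("scene"); p=env.get_image("top"); o=env.observe(); P=o["position"]; print(P,o["tool_rot"][:,0],o["grip_width"],o["gripper_force"],o["ft_force"],o["wrist_torque"])
x=o["tool_rot"][:,0]
for a in(q,p):
  for k,r in(("wrench_head",-.12),("wrench_grip",0),("wrench_end",.072)):
    print(k,"pred",proj(a,P+[0,0,.019]+x*r-(np.array([0,0,.004]) if r==-.12 else 0)).round(1),[(round(d["conf"],2),d["pixel"]) for d in env.tip_of(k,a)][:2])
E
```

```text
[0.60870247 0.18951341 0.16098658] [0.96228458 0.27190937 0.00858424] 0.013747334350356012 99.54762630164623 [ 0.25078098 -0.10193172 -3.32714816] [-0.01337766 -0.16316006  0.05601622]
wrench_head pred [318.7 146.5] [(0.94, [322.6, 148.2])]
wrench_grip pred [352.4 177.1] [(0.86, [351.2, 177.3]), (0.49, [168.0, 212.1])]
wrench_end pred [375.7 199.4] [(0.65, [374.9, 200.8])]
wrench_head pred [206.1 244.4] [(0.6, [205.0, 244.2])]
wrench_grip pred [189.  188.5] []
wrench_end pred [179.  155.4] []
```

Emit:
move_arm(plan=[[0, 0, -8, -1.9, 1.9, 0, -1], [0, 0, -16, -3.8, 3.8, 0, -1], [0, 0, -24, -5.7, 5.6, 0, -1], [0, 0, -32, -7.6, 7.5, 0, -1], [0, 0, -40, -9.5, 9.4, 0, -1]])

```text
time_s: 6.25
position: [0.5401, 0.0722, 0.155]
tool_rot: [[0.558, 0.83, -0.002], [0.83, -0.558, 0.0], [-0.001, -0.002, -1.0]]
ft_force: [0.8, 0.4, -3.9]
grip_width: 0.0135
gripper_force: 98.7
```

Emit:
move_arm(plan=[[0, 0, -8, -2.7, 0.2, 0, -1], [0, 0, -16, -5.4, 0.4, 0, -1], [0, 0, -24, -8, 0.6, 0, -1], [0, 0, -32, -10.7, 0.8, 0, -1], [0, 0, -40, -13.4, 1.1, 0, -1]])

```text
time_s: 6.75
position: [0.4737, -0.0446, 0.1552]
tool_rot: [[-0.106, 0.994, -0.002], [0.994, 0.106, 0.001], [0.001, -0.002, -1.0]]
ft_force: [0.8, 0.2, -4.3]
grip_width: 0.0137
gripper_force: 98.7
```

```bash
cat > look.py <<'E'
from h import *
import sys
q=env.get_image("scene"); p=env.get_image("top"); o=env.observe(); P=o["position"]; print(P,o["tool_rot"][:,0].round(4),o["grip_width"],o["ft_force"].round(2),o["wrist_torque"].round(3))
x=o["tool_rot"][:,0]; h=P+[0,0,.019]-.12*x-np.array([0,0,.004]); print("head pred",h.round(4))
for a in(q,p):
  for k,z in(("wrench_head",h[2]),("wrench_grip",P[2]+.019),("wrench_end",P[2]+.019),("wrench_lug",h[2]-.009),("cap",.104),("jar",0)):
    print(k,[(round(d["conf"],2),onz(a,d["pixel"],z).round(4)[:2]) for d in env.tip_of(k,a)][:2])
def c(p,X):
    u=proj(p,X).astype(int); return cv2.resize(p["color"][u[1]-60:u[1]+60,u[0]-60:u[0]+60,::-1],(400,400),interpolation=2)
X=np.array([.487,-.15,.12]); cv2.imwrite("pics/%s.png"%sys.argv[1],cv2.hconcat([c(p,X),c(q,X)]))
E
python3 look.py h1
```

```text
[ 0.47342918 -0.04586481  0.15530437] [-1.019e-01  9.948e-01  5.000e-04] 0.013781113411627988 [-0.87 -0.2  -3.7 ] [ 0.221  0.005 -0.003]
head pred [ 0.4857 -0.1652  0.1702]
wrench_head [(0.86, array([ 0.4938, -0.1608]))]
wrench_grip [(0.91, array([ 0.4763, -0.041 ])), (0.61, array([ 0.5165, -0.1919]))]
wrench_end [(0.67, array([0.4738, 0.0269]))]
wrench_lug [(0.68, array([ 0.5049, -0.1936]))]
cap [(0.74, array([ 0.4888, -0.168 ])), (0.72, array([ 0.5885, -0.3156]))]
jar [(0.77, array([ 0.3144, -0.1934])), (0.76, array([ 0.5615, -0.3299]))]
wrench_head [(0.78, array([ 0.4943, -0.1602])), (0.55, array([ 0.7156, -0.0065]))]
wrench_grip [(0.44, array([ 0.4876, -0.1947]))]
wrench_end []
wrench_lug [(0.66, array([ 0.4896, -0.1987]))]
cap [(0.68, array([ 0.5641, -0.3248])), (0.64, array([ 0.3156, -0.1909]))]
jar [(0.94, array([ 0.4874, -0.1596])), (0.63, array([ 0.5672, -0.329 ]))]
```

View pics/h1.png

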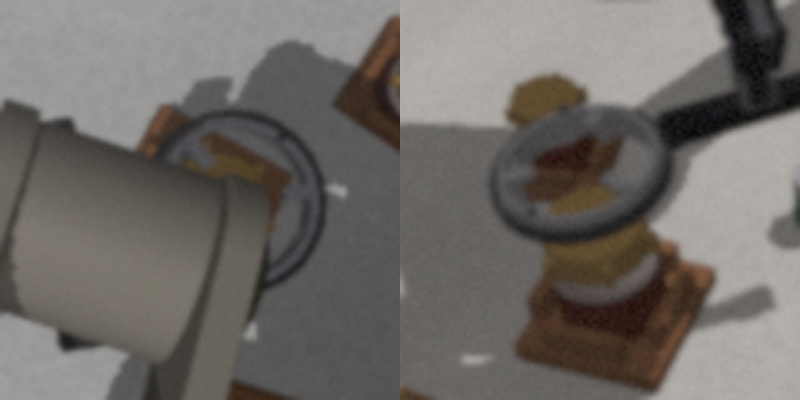

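```bash
cat >> h.py <<'E'
def wmodel(p,x,z0):
    im=np.zeros((840,1120),np.uint8); 
    def poly(L,z0,z1,v=1):
        P=np.array([proj(p,[a,b,z])*2 for z in(z0,z1) for a,b in L])
        return cv2.convexHull((P*16).round().astype(np.int32))
    t=np.linspace(0,2*np.pi,60); C=np.c_[np.cos(t),np.sin(t)]
    cv2.fillConvexPoly(im,poly(x[:2]+.053*C,z0,z0+.022),1,shift=4)
    a=x[2];u=np.array([np.cos(a),np.sin(a)]);v=np.array([-u[1],u[0]])
    cv2.fillConvexPoly(im,poly([x[:2]+u*r+v*s for r in(.05,.192) for s in(-.01,.01)],z0+.015,z0+.033),1,shift=4)
    return cv2.resize(im.astype(np.float32),(560,420),interpolation=cv2.INTER_AREA)
def outer(m):
    cs,_=cv2.findContours(m.astype(np.uint8),cv2.RETR_EXTERNAL,cv2.CHAIN_APPROX_NONE); r=np.zeros(m.shape,np.uint8)
    cv2.drawContours(r,[max(cs,key=cv2.contourArea)],-1,1,-1); return r
def fitw(p,x0,z0,m):
    u=proj(p,[x0[0],x0[1],z0]); yy,xx=np.mgrid[:420,:560]; w=((xx-u[0])**2+(yy-u[1])**2<38**2)
    M=outer(m)*w
    r=minimize(lambda x:np.sum((wmodel(p,x,z0)*w-M)**2),x0,method="Nelder-Mead",options=dict(initial_simplex=[x0,[x0[0]+.005,x0[1],x0[2]],[x0[0],x0[1]+.005,x0[2]],[x0[0],x0[1],x0[2]+.1]],maxiter=90))
    return r.x[:2].round(4),np.degrees(r.x[2]).round(1),r.fun,M.sum()
E
python3 - <<'E'
from h import *
o=env.observe(); P=o["position"]; h=P-.12*o["tool_rot"][:,0]; print(h)
for i in range(2):
    q=env.get_image("scene"); r=env.outline_of("wrench_head",q)[:1]+env.outline_of("wrench",q)[:1]
    for d in r: print(d["conf"],np.round(d["bbox"]),*fitw(q,[h[0],h[1],np.radians(95.8)],.1503,d["mask"]))
ov=q["color"].copy(); ov[r[0]["mask"]]=ov[r[0]["mask"]]//2+np.array([127,0,0],np.uint8)
f0=cv2.imread("pics/scene.png")[:,:,::-1]; qq=dict(q); qq["color"]=f0.copy(); print(fitcap(qq))
b=brass(qq); ov2=f0.copy(); ov2[b]=ov2[b]//2+np.array([0,0,127],np.uint8)
c=lambda im,u:cv2.resize(im[u[1]-50:u[1]+50,u[0]-50:u[0]+50,::-1],(400,400),interpolation=0)
u=proj(q,[.487,-.163,.11]).astype(int)
cv2.imwrite("pics/ov.png",cv2.hconcat([c(ov,u),c(ov2,u)]))
E
```

```text
[ 0.48702489 -0.16318245  0.15598459]
0.78 [207. 172. 115.  59.] [ 0.5015 -0.1585] 102.8 79.25 1962
0.91 [207. 173. 110.  54.] [ 0.4992 -0.1589] 97.6 112.0625 1915
0.97 [206. 171. 112.  56.] [ 0.5012 -0.1585] 99.6 107.0625 1919
0.71 [205. 171. 111.  63.] [ 0.5006 -0.1595] 100.3 104.3125 1961
(array([ 0.4829, -0.1612]), np.float64(6.9295237407934644), np.float64(316.75), np.float32(896.0))
```

View pics/ov.png

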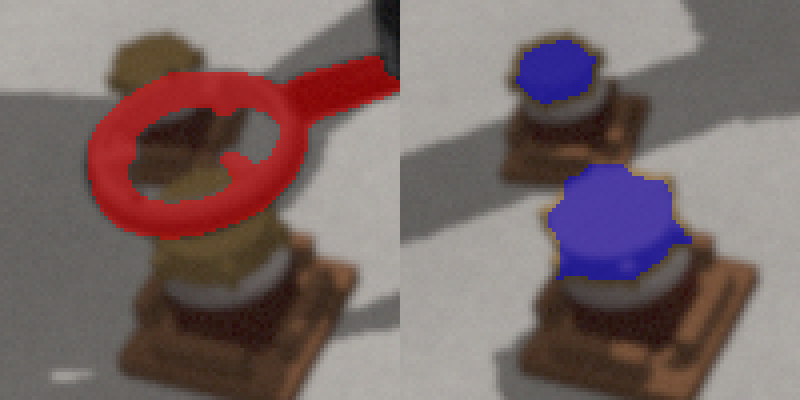

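The red overlay shows the wrench mask hugging the ring. The blue brass mask covers the big cap, but also a small jar's cap, which spoiled the scene fit. I'll refit with a tighter window and use the top view for the head.

```bash
sed -i 's/<45\*\*2/<25**2/' h.py; python3 - <<'E'
from h import *
from scipy.optimize import least_squares
p=env.get_image("top"); q=env.get_image("scene")
for n,c in(("scene",q),("top",p)):
    d=dict(c); d["color"]=cv2.imread(f"pics/{n}.png")[:,:,::-1].copy(); print(n,*fitcap(d))
o=env.observe(); P=o["position"]; h=P-.12*o["tool_rot"][:,0]
for k in("wrench_head","wrench"):
  for d in env.outline_of(k,p)[:1]:
    print(k,d["conf"],d["bbox"])
    c=max(cv2.findContours(d["mask"].astype(np.uint8),cv2.RETR_EXTERNAL,cv2.CHAIN_APPROX_NONE)[0],key=len)[:,0]
    W=np.array([onz(p,u+0.0,.161)[:2] for u in c]); r=np.hypot(*(W-[.492,-.161]).T); az=np.degrees(np.arctan2(*(W-[.492,-.161])[:,::-1].T))
    s=abs(r-.053)<.008
    f_=least_squares(lambda x:np.hypot(*(W[s]-x[:2]).T)-.0525,[.49,-.161],loss="soft_l1",f_scale=.002)
    print(f_.x,s.sum(),np.histogram(az[s],12,(-180,180))[0],np.abs(f_.fun).mean())
# scene fits versus assumed underside height
m=env.outline_of("wrench",q)[0]["mask"]
for z in(.138,.142,.146,.15): print(z,*fitw(q,[h[0],h[1],np.radians(97)],z,m))
E
```

```text
scene [ 0.4829 -0.1612] 6.9295237407934644 161.75 741.0
top [ 0.485  -0.1648] 6.079767473148564 57.0625 920.0
wrench_head 0.91 [361.6, 243.6, 51.8, 53.9]
[ 0.49096107 -0.16327373] 111 [11 17 14 13 11 13 16 16  0  0  0  0] 0.0029253785613206403
wrench 0.86 [361.4, 242.9, 48.1, 55.5]
[ 0.49140762 -0.16223302] 114 [11 20 14 12 11 12 18 16  0  0  0  0] 0.0028665786560324426
0.138 [ 0.4871 -0.1608] 100.2 95.0 1915
0.142 [ 0.4914 -0.1606] 100.4 95.5 1919
0.146 [ 0.4958 -0.1603] 99.3 97.0625 1922
0.15 [ 0.5004 -0.1592] 98.8 108.6875 1925
```

```bash
python3 - <<'E'
from h import *
from scipy.optimize import least_squares
for i in range(2):
  p=env.get_image("top")
  for k in("wrench_head","wrench"):
    d=env.outline_of(k,p)[0]
    c=max(cv2.findContours(d["mask"].astype(np.uint8),cv2.RETR_EXTERNAL,cv2.CHAIN_APPROX_NONE)[0],key=len)[:,0]
    W=np.array([onz(p,u+0.0,.161)[:2] for u in c]); D=W-[.491,-.163];r=np.hypot(*D.T); az=np.degrees(np.arctan2(D[:,1],D[:,0]))
    s=(abs(r-.053)<.012)&(az>-165)&(az<45)
    f_=least_squares(lambda x:np.hypot(*(W[s]-x[:2]).T)-x[2],[.49,-.161,.053],loss="soft_l1",f_scale=.001)
    print(f_.x.round(4),s.sum(),np.abs(f_.fun).mean().round(4))
# dark outer rim in raw image: radial profile
g=cv2.cvtColor(p["color"],cv2.COLOR_RGB2GRAY).astype(np.float32)
pts=[]
for a in np.radians(np.arange(-150,45,5)):
    R=np.arange(.040,.066,.0005); v=np.array([cv2.getRectSubPix(g,(1,1),tuple(map(float,proj(p,[.491+r*np.cos(a),-.163+r*np.sin(a),.161]))))[0,0] for r in R])
    r=R[v.argmin()]; pts.append([.491+r*np.cos(a),-.163+r*np.sin(a)]); print(int(np.degrees(a)),round(r*1e3,1),end="; ")
pts=np.array(pts); f_=least_squares(lambda x:np.hypot(*(pts-x[:2]).T)-x[2],[.49,-.161,.053],loss="soft_l1",f_scale=.001); print(f_.x.round(4))
E
```

```text
[ 0.4884 -0.1605  0.0563] 124 0.0039
[ 0.4886 -0.1607  0.0561] 126 0.004
[ 0.4882 -0.1598  0.0561] 127 0.004
[ 0.4886 -0.1608  0.056 ] 124 0.0039
-150 57.0; -145 56.0; -140 56.0; -135 55.0; -130 55.5; -125 55.0; -119 54.5; -115 53.0; -110 53.0; -105 52.0; -100 53.0; -95 52.5; -90 50.5; -85 51.0; -80 51.5; -75 51.0; -70 50.0; -65 50.5; -59 50.0; -55 50.5; -50 50.5; -45 50.5; -40 49.5; -35 50.0; -29 51.0; -25 51.0; -20 50.0; -14 50.5; -10 52.0; -5 51.5; 0 51.5; 5 52.0; 10 52.5; 14 53.5; 20 40.0; 25 53.0; 29 55.0; 35 56.0; 40 56.0; [ 0.487  -0.1586  0.0561]
```

Emit:
move_arm(plan=[[0, 0, 2, -0.2, 0, 1, -1], [0, 0, 2, -0.2, 0, 2, -1], [0, 0, 2, -0.2, 0, 3, -1], [0, 0, 2, -0.2, 0, 3, -1]])

```text
time_s: 8.7
position: [0.4743, -0.0457, 0.1246]
tool_rot: [[-0.066, 0.998, -0.003], [0.998, 0.066, 0.001], [0.001, -0.003, -1.0]]
ft_force: [0.3, 0.3, -3.3]
grip_width: 0.0138
gripper_force: 98.4
```

```bash
python3 look.py h2; python3 - <<'E'
from h import *
a=cv2.imread("pics/h2.png")
q=env.get_image("scene"); u=proj(q,[.487,-.15,.11]).astype(int)
cv2.imwrite("pics/h3.png",cv2.hconcat([a[:,:400],cv2.resize(q["color"][u[1]-40:u[1]+40,u[0]-40:u[0]+40,::-1],(400,400),interpolation=2)]))
m=env.outline_of("wrench",q)[0]["mask"]; o=env.observe(); h=o["position"]-.12*o["tool_rot"][:,0]
for z in(.108,.114,.12): print(z,*fitw(q,[h[0],h[1],np.radians(97)],z,m))
E
```

```text
[ 0.47508916 -0.04596049  0.12590594] [-6.620e-02  9.978e-01  2.000e-04] 0.013885582021871824 [-0.16 -1.27 -3.06] [ 0.141 -0.024  0.049]
head pred [ 0.483  -0.1657  0.1409]
wrench_head [(0.9, array([ 0.498 , -0.1553]))]
wrench_grip [(0.61, array([ 0.4781, -0.0412])), (0.61, array([ 0.7813, -0.0163]))]
wrench_end [(0.75, array([0.4773, 0.0236]))]
wrench_lug [(0.59, array([ 0.5057, -0.192 ]))]
cap [(0.87, array([ 0.4969, -0.1614])), (0.66, array([ 0.5903, -0.3195]))]
jar [(0.9, array([ 0.5696, -0.3187])), (0.64, array([ 0.4854, -0.1655]))]
wrench_head [(0.82, array([ 0.4814, -0.161 ]))]
wrench_grip [(0.69, array([ 0.4856, -0.1631]))]
wrench_end []
wrench_lug [(0.78, array([ 0.4895, -0.2029])), (0.53, array([ 0.4873, -0.1574]))]
cap [(0.96, array([ 0.5614, -0.3157])), (0.91, array([ 0.3099, -0.1901]))]
jar [(0.92, array([ 0.4859, -0.16  ])), (0.78, array([ 0.3104, -0.1937]))]
0.108 [ 0.4828 -0.1629] 97.8 76.25 1835
0.114 [ 0.4887 -0.1621] 98.0 82.9375 1839
0.12 [ 0.4945 -0.1607] 96.2 91.3125 1842
```

View pics/h3.png

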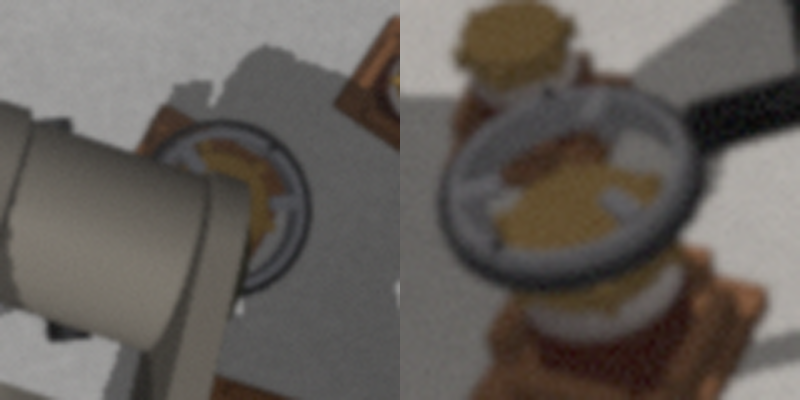

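The ring now sits over the cap, just above it. In the right crop the cap is visible through the ring around (580,215), and in the top crop the ring's right edge is at 310 and its bottom at 292. I'll measure the ring precisely in the top view.

```bash
cat > ring.py <<'E'
from h import *
from scipy.optimize import least_squares
def ring(p,z,c,lo=-130,hi=20):
    g=cv2.cvtColor(p["color"],cv2.COLOR_RGB2GRAY).astype(np.float32); c=np.array(c,float)
    for it in range(4):
        pts=[]
        for a in np.radians(np.arange(lo,hi,4)):
            d=np.array([np.cos(a),np.sin(a)]); R=np.arange(.044,.062,.0005)
            v=np.array([cv2.getRectSubPix(g,(1,1),tuple(map(float,proj(p,[*(c+r*d),z]))))[0,0] for r in R]); pts.append(c+R[v.argmin()]*d)
        pts=np.array(pts)
        out=[]
        for R0 in(.0515,.053,None):
            F=lambda x:np.hypot(*(pts-x[:2]).T)-(x[2] if R0 is None else R0)
            r=least_squares(F,[*c,.052],loss="soft_l1",f_scale=.001); out.append((R0,r.x.round(4),round(float(np.abs(r.fun).mean())*1e3,2)))
        c=out[0][1][:2]
    return out
if __name__=="__main__":
    p=env.get_image("top"); o=env.observe(); h=o["position"]-.12*o["tool_rot"][:,0]
    for x in ring(p,.132,h[:2]): print(*x)
E
python3 ring.py
python3 - <<'E'
from h import *
# cap edge check in first top picture: jar-holder independent fit with free thresholds
p=env.get_image("top"); d=dict(p); d["color"]=cv2.imread("pics/top.png")[:,:,::-1].copy()
h=cv2.cvtColor(d["color"],cv2.COLOR_RGB2HSV).astype(int); b=(h[...,0]>14)&(h[...,0]<32)&(h[...,1]>110)
u=proj(p,[.487,-.163,.104]).astype(int); s=b[u[1]-30:u[1]+30,u[0]-30:u[0]+30].astype(np.uint8)
o=cv2.morphologyEx(s,cv2.MORPH_OPEN,cv2.getStructuringElement(2,(23,23)));M=cv2.moments(o)
print(onz(p,(u[0]-30+M["m10"]/M["m00"],u[1]-30+M["m01"]/M["m00"]),.102), np.sqrt(o.sum()/np.pi)*.957/429)
E
```

```text
0.0515 [ 0.4861 -0.1654  0.052 ] 0.94
0.053 [ 0.4852 -0.164   0.052 ] 0.66
None [ 0.4835 -0.1613  0.0556] 0.38
[ 0.48589541 -0.16288615  0.102     ] 0.036062122790319215
```

Emit:
move_arm(plan=[[0, 0, 0, 0, 0, 0.5, -1], [0, 0, 0, 0, 0, 1.0, -1], [0, 0, 0, 0, 0, 1.3, -1], [0, 0, 0, 0, 0, 1.5, -1], [0, 0, 0, 0, 0, 1.7, -1]], squeeze=60)

```text
time_s: 10.1
position: [0.4751, -0.046, 0.1088]
tool_rot: [[-0.066, 0.998, -0.0], [0.998, 0.066, 0.0], [0.0, -0.0, -1.0]]
ft_force: [0.9, -0.3, -3.4]
grip_width: 0.0138
gripper_force: 98.8
```

Emit:
move_arm(plan=[[0, 0, 0, 0, 0, 0.2, -1], [0, 0, 0, 0, 0, 0.4, -1], [0, 0, 0, 0, 0, 0.5, -1]])

```text
time_s: 10.4
position: [0.4751, -0.046, 0.1039]
tool_rot: [[-0.066, 0.998, -0.0], [0.998, 0.066, 0.0], [0.0, -0.0, -1.0]]
ft_force: [0.4, -0.1, -3.2]
grip_width: 0.0137
gripper_force: 98.8
```

Emit:
move_arm(plan=[[0, 0, 0, 0, 0, 0.2, -1], [0, 0, 0, 0, 0, 0.4, -1], [0, 0, 0, 0, 0, 0.5, -1], [0, 0, 0, 0, 0, 0.5, -1]])

```text
time_s: 10.8
position: [0.4751, -0.046, 0.0989]
tool_rot: [[-0.066, 0.998, -0.0], [0.998, 0.066, 0.0], [0.0, -0.0, -1.0]]
ft_force: [-0.8, 0.1, -2.7]
grip_width: 0.0139
gripper_force: 99.2
```

Emit:
move_arm(plan=[[0, 0, 0, 0, 0, 0.1, -1], [0, 0, 0, 0, 0, 0.2, -1], [0, 0, 0, 0, 0, 0.3, -1], [0, 0, 0, 0, 0, 0.3, -1]])

```text
time_s: 11.2
position: [0.4751, -0.046, 0.0959]
tool_rot: [[-0.066, 0.998, -0.0], [0.998, 0.066, 0.0], [0.0, -0.0, -1.0]]
ft_force: [-0.5, 0.1, -3.7]
grip_width: 0.0138
gripper_force: 99.7
```

Emit:
move_arm(plan=[[0, 0, 0, 0, 0, 0.1, -1], [0, 0, 0, 0, 0, 0.2, -1], [0, 0, 0, 0, 0, 0.3, -1], [0, 0, 0, 0, 0, 0.3, -1]])

```text
time_s: 11.6
position: [0.4751, -0.046, 0.0929]
tool_rot: [[-0.066, 0.998, 0.0], [0.998, 0.066, 0.0], [0.0, 0.0, -1.0]]
ft_force: [1.1, 0.5, -2.7]
grip_width: 0.0135
gripper_force: 100.2
```

```bash
python3 look.py h4; python3 - <<'E'
from h import *
from ring import ring
p=env.get_image("top"); print(*ring(p,.095,(.4855,-.1635)))
q=env.get_image("scene"); m=env.outline_of("wrench",q)[0]["mask"]
for z in(.084,.090): print(z,*fitw(q,[.4855,-.1635,np.radians(97)],z,m))
E
```

```text
[ 0.47511927 -0.04601631  0.09302302] [-0.0658  0.9978 -0.    ] 0.013808023984373273 [-0.81  0.85 -1.5 ] [ 0.195 -0.147  0.064]
head pred [ 0.483  -0.1658  0.108 ]
wrench_head [(0.62, array([ 0.485, -0.16 ]))]
wrench_grip []
wrench_end [(0.56, array([0.479 , 0.0203])), (0.35, array([ 0.4766, -0.0411]))]
wrench_lug [(0.77, array([ 0.4952, -0.193 ])), (0.34, array([ 0.4719, -0.0453]))]
cap [(0.68, array([ 0.3508, -0.1913])), (0.6, array([ 0.4922, -0.1599]))]
jar [(0.96, array([ 0.4853, -0.1621])), (0.86, array([ 0.5681, -0.3221]))]
wrench_head [(0.59, array([ 0.477 , -0.1681]))]
wrench_grip []
wrench_end []
wrench_lug [(0.9, array([ 0.482 , -0.1951]))]
cap [(0.89, array([ 0.5654, -0.3285])), (0.87, array([ 0.3066, -0.1917]))]
jar [(0.94, array([ 0.4895, -0.1624])), (0.94, array([ 0.313 , -0.1953]))]
(0.0515, array([ 0.487 , -0.1696,  0.052 ]), 1.15) (0.053, array([ 0.486 , -0.1682,  0.052 ]), 0.84) (None, array([ 0.4837, -0.1646,  0.0565]), 0.39)
0.084 [ 0.4863 -0.1644] 96.4 90.0 1811
0.09 [ 0.4929 -0.1641] 93.9 92.25 1815
```

View pics/h4.png

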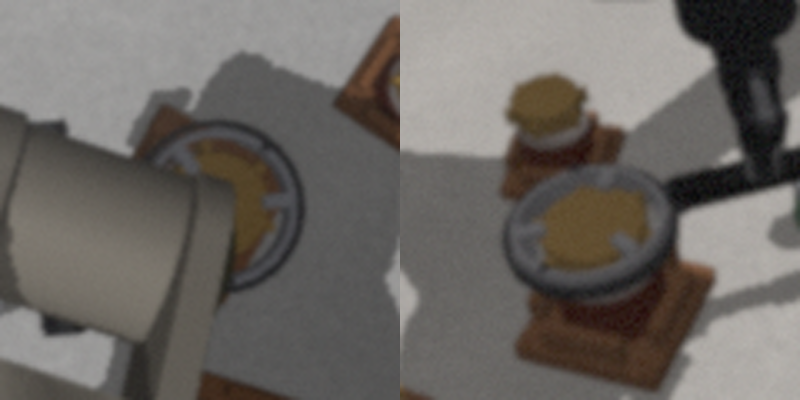

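The ring encloses the cap, with the tabs over its top. I'll go down the last couple of millimetres until it makes contact.

Emit:
move_arm(plan=[[0, 0, 0, 0, 0, 0.1, -1], [0, 0, 0, 0, 0, 0.1, -1], [0, 0, 0, 0, 0, 0.2, -1], [0, 0, 0, 0, 0, 0.2, -1]])

```text
time_s: 12.85
position: [0.475, -0.0459, 0.0909]
tool_rot: [[-0.066, 0.998, -0.0], [0.998, 0.066, 0.0], [0.0, -0.0, -1.0]]
ft_force: [0.4, 1.2, -0.4]
grip_width: 0.0136
gripper_force: 100.5
```

Emit:
move_arm(plan=[[0, 0, 0, 0, 0, 0.1, -1], [0, 0, 0, 0, 0, 0.1, -1], [0, 0, 0, 0, 0, 0.1, -1]])

```text
time_s: 13.15
position: [0.4751, -0.0459, 0.09]
tool_rot: [[-0.066, 0.998, -0.0], [0.998, 0.066, 0.0], [0.0, -0.0, -1.0]]
ft_force: [0.2, 3.0, -0.9]
grip_width: 0.0134
gripper_force: 100.7
```

```bash
python3 -c "
from rig import env
o=env.observe(); print(o['position'],o['ft_force'],o['wrist_torque'])"
```

```text
[ 0.47505284 -0.04591501  0.09003004] [ 0.19954521  3.0320858  -0.85763738] [ 0.37835769 -0.11533471  0.12909593]
```

Emit:
move_arm(plan=[[0, 0, 0, 0.1, 0, 0, -1], [0, 0, 0, 0.2, 0, 0, -1], [0, 0, 0, 0.2, 0, 0, -1]])

```text
time_s: 13.45
position: [0.475, -0.0442, 0.09]
tool_rot: [[-0.066, 0.998, 0.0], [0.998, 0.066, -0.0], [-0.0, 0.0, -1.0]]
ft_force: [0.4, -2.0, -2.3]
grip_width: 0.0136
gripper_force: 100.3
```

Emit:
move_arm(plan=[[0, 0, 0, 0, 0, 0.1, -1], [0, 0, 0, 0, 0, 0.1, -1], [0, 0, 0, 0, 0, 0.1, -1]])

```text
time_s: 13.75
position: [0.4749, -0.0441, 0.089]
tool_rot: [[-0.066, 0.998, -0.0], [0.998, 0.066, -0.0], [-0.0, -0.0, -1.0]]
ft_force: [1.0, -0.0, -1.3]
grip_width: 0.0139
gripper_force: 100.3
```

```bash
python3 -c "
from rig import env
o=env.observe(); print(o['position'],o['ft_force'],o['wrist_torque'])"
```

```text
[ 0.47492632 -0.04405521  0.08900177] [ 1.02503516 -0.01490686 -1.34371181] [-0.10574472 -0.06737055  0.02622163]
```

Emit:
move_arm(plan=[[0, 0, 0, 0, 0, 0.1, -1], [0, 0, 0, 0, 0, 0.1, -1], [0, 0, 0, 0, 0, 0.1, -1]])

```text
time_s: 14.05
position: [0.4749, -0.044, 0.088]
tool_rot: [[-0.066, 0.998, -0.0], [0.998, 0.066, 0.0], [0.0, -0.0, -1.0]]
ft_force: [0.2, 2.4, -1.3]
grip_width: 0.0138
gripper_force: 100.3
```

Emit:
move_arm(plan=[[0, 0, 0, 0, 0, 0.1, -1], [0, 0, 0, 0, 0, 0.1, -1], [0, 0, 0, 0, 0, 0.1, -1]])

```text
time_s: 14.35
position: [0.4749, -0.0439, 0.087]
tool_rot: [[-0.066, 0.998, -0.0], [0.998, 0.066, 0.0], [0.0, -0.0, -1.0]]
ft_force: [0.7, 0.6, 0.4]
grip_width: 0.0135
gripper_force: 100.3
```

```bash
python3 -c "
from rig import env
o=env.observe(); print(o['position'],o['ft_force'],o['wrist_torque'])"
```

```text
[ 0.47492961 -0.04393953  0.08702002] [0.73392591 0.6407654  0.37174065] [ 0.06948759 -0.0472194   0.01018259]
```

Emit:
move_arm(plan=[[0, 0, 0, 0, 0, -0.1, -1], [0, 0, 0, 0, 0, -0.2, -1]])

```text
time_s: 14.55
position: [0.4749, -0.044, 0.0891]
tool_rot: [[-0.066, 0.998, -0.0], [0.998, 0.066, -0.0], [-0.0, -0.0, -1.0]]
ft_force: [0.6, 0.1, -1.0]
grip_width: 0.0134
gripper_force: 100.3
```

```bash
python3 look.py h5; python3 - <<'E'
from h import *
from ring import ring
p=env.get_image("top"); print(*ring(p,.095,(.4855,-.1635)))
q=env.get_image("scene"); m=env.outline_of("wrench",q)[0]["mask"]
for z in(.080,.084,.088): print(z,*fitw(q,[.4855,-.1635,np.radians(97)],z,m))
a=cv2.imread("pics/h5.png"); u=proj(q,[.487,-.15,.1]).astype(int)
cv2.imwrite("pics/h6.png",cv2.hconcat([a[:,:400],cv2.resize(q["color"][u[1]-35:u[1]+35,u[0]-35:u[0]+35,::-1],(400,400),interpolation=2)]))
E
```

```text
[ 0.47498671 -0.04408999  0.08916389] [-6.580e-02  9.978e-01 -2.000e-04] 0.013772077347039058 [-0.85 -0.45 -1.83] [-0.049 -0.06   0.056]
head pred [ 0.4829 -0.1638  0.1042]
wrench_head [(0.7, array([ 0.4911, -0.1586])), (0.15, array([ 0.4886, -0.2013]))]
wrench_grip [(0.64, array([ 0.4847, -0.0472]))]
wrench_end [(0.83, array([0.4879, 0.0229]))]
wrench_lug [(0.88, array([ 0.4867, -0.1995]))]
cap [(0.87, array([ 0.5934, -0.3115])), (0.82, array([ 0.3521, -0.1879]))]
jar [(0.89, array([ 0.3101, -0.1883])), (0.77, array([ 0.4832, -0.1544]))]
wrench_head [(0.7, array([ 0.4886, -0.1651])), (0.52, array([ 0.7317, -0.0081]))]
wrench_grip []
wrench_end []
wrench_lug [(0.78, array([ 0.4887, -0.1953])), (0.3, array([ 0.4796, -0.1573]))]
cap [(0.75, array([ 0.49  , -0.1614])), (0.72, array([ 0.3125, -0.1924]))]
jar [(0.89, array([ 0.4889, -0.1569])), (0.82, array([ 0.567 , -0.3277]))]
(0.0515, array([ 0.4867, -0.1684,  0.052 ]), 1.12) (0.053, array([ 0.4857, -0.1669,  0.052 ]), 0.84) (None, array([ 0.4836, -0.1636,  0.0563]), 0.44)
0.08 [ 0.4817 -0.1637] 92.4 105.125 1840
0.084 [ 0.4857 -0.1633] 92.7 101.25 1842
0.088 [ 0.4899 -0.1621] 92.4 98.0 1846
```

View pics/h6.png

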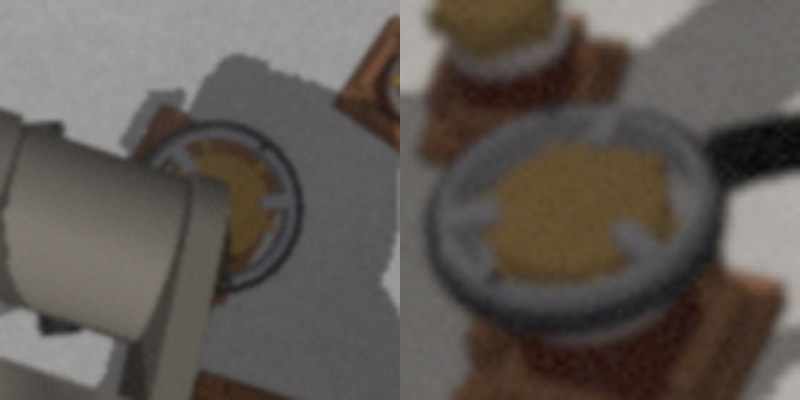

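The wrench is seated: in the right crop the tabs lie on the cap top, and the ring is concentric with the cap. Now I'll turn it clockwise along an arc.

Emit:
move_arm(plan=[[0, 0, 2, 0, 0.42, 0, -1], [0, 0, 4, -0.01, 0.84, 0, -1], [0, 0, 6, -0.04, 1.26, 0, -1], [0, 0, 8, -0.08, 1.67, 0, -1], [0, 0, 10, -0.14, 2.09, 0, -1]])

```text
time_s: 15.9
position: [0.4957, -0.0438, 0.0889]
tool_rot: [[0.11, 0.994, -0.001], [0.994, -0.11, 0.0], [0.0, -0.001, -1.0]]
ft_force: [-0.2, 0.4, -0.8]
grip_width: 0.014
gripper_force: 100.3
```

```bash
cat > t.py <<'E'
from rig import env
import numpy as np
o=env.observe(); P=o["position"]; x=o["tool_rot"][:,0]; r=P-[.4855,-.1635,.1]; F=o["ft_force"]; W=o["wrist_torque"]
u=r[:2]/np.hypot(*r[:2]); print("t",o["time_s"],P.round(4),"az",np.degrees(np.arctan2(x[1],x[0])).round(1),"azpos",np.degrees(np.arctan2(u[1],u[0])).round(1),"R",np.hypot(*r[:2]).round(4))
print("F",F.round(1),"W",W.round(2),"Frad",(F[:2]@u).round(1),"Ftan ccw",(u[0]*F[1]-u[1]*F[0]).round(1),"Ttot",(r[0]*F[1]-r[1]*F[0]+W[2]).round(2))
E
python3 t.py
```

```text
t 15.9 [ 0.4957 -0.0438  0.0889] az 83.7 azpos 85.1 R 0.1201
F [-0.2  0.4 -0.8] W [-0.08  0.06 -0.05] Frad 0.4 Ftan ccw 0.3 Ttot -0.02
```

Emit:
move_arm(plan=[[0, 0, 2, 0, 0.42, 0, -1], [0, 0, 4, -0.01, 0.84, 0, -1], [0, 0, 6, -0.04, 1.26, 0, -1], [0, 0, 8, -0.08, 1.67, 0, -1], [0, 0, 10, -0.14, 2.09, 0, -1]])

```text
time_s: 16.4
position: [0.5142, -0.0465, 0.0883]
tool_rot: [[0.28, 0.96, -0.006], [0.96, -0.28, 0.002], [0.0, -0.007, -1.0]]
ft_force: [-7.0, 3.8, 1.3]
grip_width: 0.0137
gripper_force: 103.3
```

```bash
python3 t.py
```

```text
t 16.4 [ 0.5142 -0.0465  0.0883] az 73.8 azpos 76.2 R 0.1204
F [-7.   3.8  1.3] W [0.59 1.37 0.53] Frad 2.0 Ftan ccw 7.8 Ttot 1.47
```

Emit:
move_arm(plan=[[0, 0, 1, 0, 0.21, 0, -1], [0, 0, 2, 0, 0.42, 0, -1], [0, 0, 3, 0, 0.63, 0, -1], [0, 0, 4, -0.01, 0.84, 0, -1], [0, 0, 5, -0.02, 1.05, 0, -1]])

```text
time_s: 16.9
position: [0.5241, -0.0494, 0.0883]
tool_rot: [[0.361, 0.932, -0.006], [0.932, -0.361, 0.003], [0.0, -0.007, -1.0]]
ft_force: [-7.4, 5.5, 0.6]
grip_width: 0.0138
gripper_force: 103.3
```

```bash
python3 t.py
```

```text
t 16.9 [ 0.5241 -0.0494  0.0883] az 68.8 azpos 71.3 R 0.1205
F [-7.4  5.5  0.6] W [0.77 1.37 0.58] Frad 2.9 Ftan ccw 8.8 Ttot 1.63
```

Emit:
move_arm(plan=[[0, 0, 1, 0, 0.21, 0, -1], [0, 0, 2, 0, 0.42, 0, -1], [0, 0, 3, 0, 0.63, 0, -1], [0, 0, 4, -0.01, 0.84, 0, -1], [0, 0, 5, -0.02, 1.05, 0, -1]])

```text
time_s: 17.4
position: [0.5338, -0.0531, 0.0883]
tool_rot: [[0.441, 0.897, -0.006], [0.897, -0.441, 0.003], [-0.0, -0.007, -1.0]]
ft_force: [-7.1, 5.9, 1.7]
grip_width: 0.0137
gripper_force: 103.4
```

```bash
python3 t.py
```

```text
t 17.4 [ 0.5338 -0.0531  0.0883] az 63.8 azpos 66.4 R 0.1205
F [-7.1  5.9  1.7] W [0.94 1.32 0.61] Frad 2.5 Ftan ccw 8.8 Ttot 1.67
```

Emit:
move_arm(plan=[[0, 0, 1, 0, 0.21, 0, -1], [0, 0, 2, 0, 0.42, 0, -1], [0, 0, 3, 0, 0.63, 0, -1], [0, 0, 4, -0.01, 0.84, 0, -1], [0, 0, 5, -0.02, 1.05, 0, -1]])

```text
time_s: 17.9
position: [0.5431, -0.0577, 0.0883]
tool_rot: [[0.518, 0.856, -0.006], [0.856, -0.518, 0.003], [-0.0, -0.007, -1.0]]
ft_force: [-7.1, 5.9, 1.6]
grip_width: 0.0136
gripper_force: 103.5
```

```bash
python3 t.py
```

```text
t 17.9 [ 0.5431 -0.0577  0.0883] az 58.8 azpos 61.4 R 0.1205
F [-7.1  5.9  1.6] W [1.19 1.28 0.56] Frad 1.7 Ftan ccw 9.1 Ttot 1.66
```

```bash
cat > lug.py <<'E'
from h import *
c=np.array([.4855,-.1635]); o=env.observe(); x=o["tool_rot"][:,0]; print("tool az",np.degrees(np.arctan2(x[1],x[0])).round(1))
A=lambda v:np.degrees(np.arctan2(v[1],v[0])).round(0)
for n in("scene","top")*2:
    p=env.get_image(n)
    for k,z in(("wrench_lug",.095),("wrench_head",.104),("cap_rib",.09),("wrench_end",.108)):
        print(n,k,[(round(d["conf"],2),A((w:=onz(p,d["pixel"],z)[:2])-c),(np.hypot(*(w-c))*1e3).round(0)) for d in env.tip_of(k,p) if np.hypot(*(onz(p,d["pixel"],z)[:2]-c))<.25][:2])
E
python3 lug.py
```

```text
tool az 58.8
scene wrench_lug [(0.65, np.float64(-120.0), np.float64(28.0))]
scene wrench_head [(0.77, np.float64(53.0), np.float64(7.0))]
scene cap_rib [(0.97, np.float64(-67.0), np.float64(41.0)), (0.77, np.float64(-163.0), np.float64(118.0))]
scene wrench_end [(0.71, np.float64(60.0), np.float64(200.0))]
top wrench_lug [(0.96, np.float64(-120.0), np.float64(38.0))]
top wrench_head []
top cap_rib [(0.84, np.float64(-78.0), np.float64(44.0)), (0.59, np.float64(-166.0), np.float64(142.0))]
top wrench_end []
scene wrench_lug [(0.88, np.float64(-117.0), np.float64(31.0))]
scene wrench_head [(0.71, np.float64(128.0), np.float64(4.0)), (0.62, np.float64(5.0), np.float64(91.0))]
scene cap_rib [(0.93, np.float64(-52.0), np.float64(43.0)), (0.93, np.float64(-56.0), np.float64(210.0))]
scene wrench_end [(0.59, np.float64(57.0), np.float64(199.0))]
top wrench_lug [(0.71, np.float64(-118.0), np.float64(38.0)), (0.2, np.float64(-17.0), np.float64(8.0))]
top wrench_head []
top cap_rib [(0.9, np.float64(-164.0), np.float64(153.0)), (0.69, np.float64(-75.0), np.float64(38.0))]
top wrench_end []
```

Emit:
move_arm(plan=[[0, 0, 1, 0, 0.21, 0, -1], [0, 0, 2, 0, 0.42, 0, -1], [0, 0, 3, 0, 0.63, 0, -1], [0, 0, 4, -0.01, 0.84, 0, -1], [0, 0, 5, -0.02, 1.05, 0, -1]])

```text
time_s: 19.4
position: [0.552, -0.0631, 0.0882]
tool_rot: [[0.59, 0.807, -0.006], [0.807, -0.59, 0.004], [-0.001, -0.007, -1.0]]
ft_force: [-6.9, 7.9, 2.3]
grip_width: 0.0134
gripper_force: 103.6
```

```bash
python3 t.py
```

```text
t 19.4 [ 0.552  -0.0631  0.0882] az 53.8 azpos 56.5 R 0.1205
F [-6.9  7.9  2.3] W [1.36 1.22 0.55] Frad 2.8 Ftan ccw 10.1 Ttot 1.77
```

Emit:
move_arm(plan=[[0, 0, 1, 0, 0.21, 0, -1], [0, 0, 2, 0, 0.42, 0, -1], [0, 0, 3, 0, 0.63, 0, -1], [0, 0, 4, -0.01, 0.84, 0, -1]])

```text
time_s: 19.8
position: [0.559, -0.068, 0.0883]
tool_rot: [[0.645, 0.764, -0.006], [0.764, -0.645, 0.004], [-0.001, -0.007, -1.0]]
ft_force: [-5.7, 8.6, 0.5]
grip_width: 0.0136
gripper_force: 103.4
```

```bash
python3 t.py
```

```text
t 19.8 [ 0.559  -0.068   0.0883] az 49.8 azpos 52.4 R 0.1205
F [-5.7  8.6  0.5] W [1.48 1.02 0.54] Frad 3.3 Ftan ccw 9.7 Ttot 1.71
```

Emit:
move_arm(plan=[[0, 0, 1, 0, 0.21, 0, -1], [0, 0, 2, 0, 0.42, 0, -1], [0, 0, 3, 0, 0.63, 0, -1], [0, 0, 4, -0.01, 0.84, 0, -1]])

```text
time_s: 20.2
position: [0.5657, -0.0737, 0.0884]
tool_rot: [[0.697, 0.717, -0.005], [0.717, -0.697, 0.004], [-0.001, -0.006, -1.0]]
ft_force: [-4.4, 8.0, 1.4]
grip_width: 0.014
gripper_force: 103.2
```

```bash
python3 t.py
```

```text
t 20.2 [ 0.5657 -0.0737  0.0884] az 45.8 azpos 48.2 R 0.1205
F [-4.4  8.   1.4] W [1.32 0.82 0.5 ] Frad 3.0 Ftan ccw 8.6 Ttot 1.54
```

Emit:
move_arm(plan=[[0, 0, 1, 0, 0.21, 0, -1], [0, 0, 2, 0, 0.42, 0, -1], [0, 0, 3, 0, 0.63, 0, -1], [0, 0, 4, -0.01, 0.84, 0, -1]])

```text
time_s: 20.6
position: [0.5721, -0.0797, 0.0885]
tool_rot: [[0.745, 0.667, -0.004], [0.667, -0.745, 0.004], [-0.001, -0.005, -1.0]]
ft_force: [-3.3, 6.6, 1.9]
grip_width: 0.0136
gripper_force: 102.9
```

```bash
python3 t.py; python3 lug.py | grep -E "lug|rib|end"
```

```text
t 20.6 [ 0.5721 -0.0797  0.0885] az 41.8 azpos 44.1 R 0.1205
F [-3.3  6.6  1.9] W [1.28 0.61 0.46] Frad 2.2 Ftan ccw 7.0 Ttot 1.3
scene wrench_lug [(0.97, np.float64(-133.0), np.float64(34.0))]
scene cap_rib [(0.93, np.float64(-163.0), np.float64(119.0)), (0.9, np.float64(-54.0), np.float64(215.0))]
scene wrench_end [(0.6, np.float64(42.0), np.float64(203.0))]
top wrench_lug [(0.66, np.float64(-66.0), np.float64(2.0))]
top cap_rib [(0.71, np.float64(-61.0), np.float64(203.0)), (0.58, np.float64(-168.0), np.float64(142.0))]
top wrench_end []
scene wrench_lug []
scene cap_rib [(0.84, np.float64(-162.0), np.float64(107.0)), (0.62, np.float64(-55.0), np.float64(212.0))]
scene wrench_end [(0.97, np.float64(41.0), np.float64(198.0))]
top wrench_lug []
top cap_rib [(0.74, np.float64(-167.0), np.float64(140.0)), (0.72, np.float64(-59.0), np.float64(204.0))]
top wrench_end []
```

Emit:
move_arm(plan=[[0, 0, 1, 0, 0.21, 0, -1], [0, 0, 2, 0, 0.42, 0, -1], [0, 0, 2.5, 0, 0.52, 0, -1]])

```text
time_s: 21.9
position: [0.5758, -0.0838, 0.0886]
tool_rot: [[0.774, 0.633, -0.003], [0.633, -0.774, 0.003], [-0.0, -0.004, -1.0]]
ft_force: [-3.3, 6.3, 2.2]
grip_width: 0.0135
gripper_force: 102.8
```

```bash
python3 t.py; python3 - <<'E'
from h import *
q=env.get_image("scene"); u=proj(q,[.52,-.14,.1]).astype(int)
cv2.imwrite("pics/c.png",cv2.resize(q["color"][u[1]-45:u[1]+45,u[0]-60:u[0]+60,::-1],(800,600),interpolation=2)); print(u, proj(q,[.4855,-.1635,.104]))
E
```

```text
t 21.9 [ 0.5758 -0.0838  0.0886] az 39.3 azpos 41.4 R 0.1204
F [-3.3  6.3  2.2] W [1.17 0.48 0.44] Frad 1.7 Ftan ccw 7.0 Ttot 1.28
[191 203] [179.21636307 193.00413691]
```

View pics/c.png

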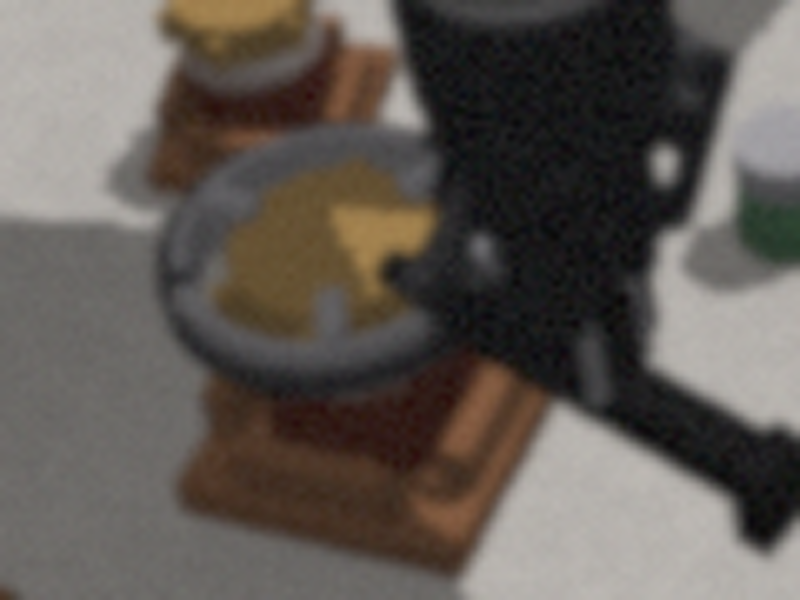

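```bash
python3 - <<'E'
from h import *
q=env.get_image("scene"); c=np.array([.4855,-.1635])
for u in((180.5,204.5),(163.3,198.5),(167,188),(194,184.3)):
    d=onz(q,u,.105)[:2]-c; print(u,np.degrees(np.arctan2(d[1],d[0])).round(1),np.hypot(*d).round(4))
E
```

```text
(180.5, 204.5) 0.0 0.0367
(163.3, 198.5) -75.8 0.0364
(167, 188) -130.8 0.0336
(194, 184.3) 117.3 0.0394
```

The crop shows the ring still seated on the cap. Tab positions put the head at about 55° and the handle at about 40°, so it has tripped by about 0.26 rad. Stopping here and easing back to mid-gap.

Emit:
move_arm(plan=[[0, 0, -3, -0.03, -0.63, 0, -1], [0, 0, -6, -0.09, -1.25, 0, -1], [0, 0, -9, -0.19, -1.88, 0, -1], [0, 0, -12, -0.32, -2.49, 0, -1], [0, 0, -15, -0.48, -3.1, 0, -1]])

```text
time_s: 22.5
position: [0.5522, -0.0632, 0.0886]
tool_rot: [[0.581, 0.814, -0.003], [0.814, -0.581, 0.002], [-0.0, -0.003, -1.0]]
ft_force: [1.5, -1.0, -0.6]
grip_width: 0.0137
gripper_force: 101.9
```

```bash
python3 t.py
```

```text
t 22.5 [ 0.5522 -0.0632  0.0886] az 54.5 azpos 56.4 R 0.1204
F [ 1.5 -1.  -0.6] W [-0.2  -0.24  0.3 ] Frad 0.0 Ftan ccw -1.8 Ttot 0.08
```

Emit:
move_arm(plan=[[0, 0, -3, -0.03, -0.63, 0, -1], [0, 0, -6, -0.09, -1.25, 0, -1], [0, 0, -9, -0.19, -1.88, 0, -1], [0, 0, -12, -0.32, -2.49, 0, -1], [0, 0, -15, -0.48, -3.1, 0, -1]])

```text
time_s: 23.0
position: [0.5253, -0.0503, 0.0889]
tool_rot: [[0.352, 0.936, -0.0], [0.936, -0.352, 0.0], [0.0, -0.0, -1.0]]
ft_force: [0.3, -0.4, -2.2]
grip_width: 0.0139
gripper_force: 100.3
```

```bash
python3 t.py
```

```text
t 23.0 [ 0.5253 -0.0503  0.0889] az 69.4 azpos 70.6 R 0.12
F [ 0.3 -0.4 -2.2] W [-0.04 -0.09  0.02] Frad -0.3 Ftan ccw -0.4 Ttot -0.03
```

Free play, no torque. Lift slowly, then faster.

Emit:
move_arm(plan=[[0, 0, 0, 0, 0, -0.4, -1], [0, 0, 0, 0, 0, -0.9, -1], [0, 0, 0, 0, 0, -1.4, -1], [0, 0, 0, 0, 0, -2, -1], [0, 0, 0, 0, 0, -3, -1]])

```text
time_s: 23.5
position: [0.5254, -0.0504, 0.1193]
tool_rot: [[0.354, 0.935, -0.001], [0.935, -0.354, 0.001], [0.0, -0.001, -1.0]]
ft_force: [-0.1, 0.3, -4.0]
grip_width: 0.0137
gripper_force: 98.6
```

```bash
python3 t.py; python3 - <<'E'
from h import *
q=env.get_image("scene"); c=np.array([.4855,-.1635])
for k,z in(("wrench_head",.134),("wrench_end",.138)): print(k,[(d["conf"],onz(q,d["pixel"],z)) for d in env.tip_of(k,q)[:1]])
E
```

```text
t 23.5 [ 0.5254 -0.0504  0.1193] az 69.2 azpos 70.6 R 0.12
F [-0.1  0.3 -4. ] W [ 0.17 -0.04  0.  ] Frad 0.3 Ftan ccw 0.2 Ttot 0.02
wrench_head [(0.67, array([ 0.49220421, -0.1574826 ,  0.134     ]))]
wrench_end [(0.64, array([0.55451406, 0.0196404 , 0.138     ]))]
```

Emit:
move_arm(plan=[[0, 0, 0, 0, 0, -3.5, -1], [0, 0, 0, 4, -0.5, -3.5, -1], [0, 0, 0, 8.5, -1, -3.5, -1], [0, 0, 0, 13, -1.6, -3.5, -1], [0, 0, 0, 17, -2.2, -3.5, -1]])

```text
time_s: 24.15
position: [0.5653, 0.1184, 0.1538]
tool_rot: [[0.354, 0.935, -0.0], [0.935, -0.354, 0.0], [0.0, -0.0, -1.0]]
ft_force: [0.5, -0.9, -3.1]
grip_width: 0.0137
gripper_force: 98.7
```

Emit:
move_arm(plan=[[0, 0, 0, 4, -0.5, 1, -1], [0, 0, 0, 8.5, -1, 4, -1], [0, 0, 0, 8.5, -1, 8, -1], [0, 0, 0, 8.5, -1, 11, -1], [0, 0, 0, 8.5, -1, 13, -1]])

```text
time_s: 24.65
position: [0.5846, 0.1997, 0.021]
tool_rot: [[0.353, 0.936, -0.004], [0.936, -0.353, -0.001], [-0.002, -0.003, -1.0]]
ft_force: [-0.8, -0.7, -3.0]
grip_width: 0.0139
gripper_force: 98.3
```

Emit:
move_arm(plan=[[0, 0, 0, 0, 0, 0.4, -1], [0, 0, 0, 0, 0, 0.8, -1], [0, 0, 0, 0, 0, 1.2, -1], [0, 0, 0, 0, 0, 1.4, -1], [0, 0, 0, 0, 0, 1.5, -1]])

```text
time_s: 25.15
position: [0.5864, 0.1994, 0.0097]
tool_rot: [[0.354, 0.935, 0.001], [0.935, -0.354, 0.0], [0.001, 0.001, -1.0]]
ft_force: [0.8, 0.5, -1.9]
grip_width: 0.0136
gripper_force: 99.9
```

```bash
python3 t.py
```

```text
t 25.15 [0.5864 0.1994 0.0097] az 69.3 azpos 74.5 R 0.3767
F [ 0.8  0.5 -1.9] W [ 0.11 -0.09 -0.03] Frad 0.7 Ftan ccw -0.6 Ttot -0.26
```

Emit:
move_arm(plan=[[0, 0, 0, 0, 0, 0.1, -1], [0, 0, 0, 0, 0, 0.2, -1], [0, 0, 0, 0, 0, 0.3, -1], [0, 0, 0, 0, 0, 0.4, -1]])

```text
time_s: 25.55
position: [0.5863, 0.1995, 0.0068]
tool_rot: [[0.354, 0.935, 0.002], [0.935, -0.354, 0.0], [0.001, 0.001, -1.0]]
ft_force: [-6.3, -1.4, 17.5]
grip_width: 0.0139
gripper_force: 105.1
```

```bash
python3 t.py
```

```text
t 25.55 [0.5863 0.1995 0.0068] az 69.3 azpos 74.5 R 0.3767
F [-6.3 -1.4 17.5] W [-0.2   1.1   0.02] Frad -3.0 Ftan ccw 5.7 Ttot 2.15
```

Emit:
move_arm(plan=[[0, 0, 0, 0, 0, -0.1, -1], [0, 0, 0, 0, 0, -0.1, 0], [0, 0, 0, 0, 0, -0.1, 0.3], [0, 0, 0, 0, 0, -0.1, 0.5], [0, 0, 0, 0, 0, -0.1, 0.5]])

```text
time_s: 26.05
position: [0.586, 0.1994, 0.0059]
tool_rot: [[0.354, 0.935, -0.0], [0.935, -0.354, -0.0], [-0.0, -0.0, -1.0]]
ft_force: [0.7, -0.1, 0.0]
grip_width: 0.0641
gripper_force: 0.0
```

Emit:
move_arm(plan=[[0, 0, 0, 0, 0, 0, 0.8], [0, 0, 0, 0, 0, 0, 0.8], [0, 0, 0, 0, 0, -1, 0.8], [0, 0, 0, 0, 0, -4, 0.8], [0, 0, 0, 0, 0, -8, 0.8]])

```text
time_s: 26.55
position: [0.5851, 0.1992, 0.0862]
tool_rot: [[0.354, 0.935, -0.003], [0.935, -0.354, -0.0], [-0.002, -0.003, -1.0]]
ft_force: [1.0, 0.0, 0.4]
grip_width: 0.0766
gripper_force: 0.0
```

Emit:
move_arm(plan=[[0, 0, 0, 0, 0, -4, 0.8], [0, 0, 0, 0, 0, -8, 0.8], [0, 0, 0, 0, 0, -10, 0.8], [0, 0, 0, 0, 0, -10, 0.8], [0, 0, 0, 0, 0, -10, 0.8]])

```text
time_s: 27.05
position: [0.5857, 0.1994, 0.1861]
tool_rot: [[0.354, 0.935, 0.0], [0.935, -0.354, -0.0], [0.0, 0.0, -1.0]]
ft_force: [-1.1, -0.1, -0.9]
grip_width: 0.0771
gripper_force: 0.0
```

```bash
python3 t.py; python3 - <<'E'
from h import *
for n in("scene","top")*2:
    q=env.get_image(n); A={}
    for k,z in(("wrench_head",.02),("wrench_lug",.011),("wrench_grip",.024),("wrench_end",.024),("jar_tall_mid",.065),("jar_wide_mid",.035),("spice_jar_mid",.025)):
        print(n,k,[(round(d["conf"],2),onz(q,d["pixel"],z)[:2].round(4)) for d in env.tip_of(k,q)[:1]])
    for d in env.outline_of("wrench",q)[:1]: print(fitw(q,[.543,.088,np.radians(69)],0,d["mask"]))
p=env.get_image("top"); print(fitcap(p,(.485,-.1645))); print(env.observe()["time_s"])
E
```

```text
t 27.05 [0.5857 0.1994 0.1861] az 69.3 azpos 74.6 R 0.3764
F [-1.1 -0.1 -0.9] W [0.04 0.03 0.02] Frad -0.4 Ftan ccw 1.0 Ttot 0.4
scene wrench_head [(0.84, array([0.5507, 0.0868]))]
scene wrench_lug [(0.68, array([0.4417, 0.4048]))]
scene wrench_grip [(0.75, array([0.5856, 0.198 ]))]
scene wrench_end [(0.64, array([0.6154, 0.2555]))]
scene jar_tall_mid [(0.96, array([ 0.7342, -0.0133]))]
scene jar_wide_mid [(0.82, array([0.4727, 0.3831]))]
scene spice_jar_mid [(0.68, array([0.4131, 0.0006]))]
(array([0.5462, 0.0873]), np.float64(70.7), np.float64(57.5), np.uint64(1646))
top wrench_head [(0.93, array([0.5432, 0.0912]))]
top wrench_lug [(0.66, array([0.5251, 0.0573]))]
top wrench_grip [(0.65, array([0.5856, 0.1975]))]
top wrench_end [(0.55, array([ 0.4885, -0.1547]))]
top jar_tall_mid [(0.7, array([ 0.7372, -0.0107]))]
top jar_wide_mid []
top spice_jar_mid [(0.48, array([ 0.423 , -0.0008]))]
(array([0.542 , 0.0862]), np.float64(68.0), np.float64(230.875), np.uint64(1939))
scene wrench_head [(0.8, array([0.5502, 0.0912]))]
scene wrench_lug [(0.42, array([7.034e-01, 5.000e-04]))]
scene wrench_grip [(0.86, array([0.592 , 0.1947]))]
scene wrench_end [(0.74, array([0.6143, 0.2643]))]
scene jar_tall_mid [(0.83, array([ 0.7365, -0.0126]))]
scene jar_wide_mid [(0.84, array([0.4663, 0.3905]))]
scene spice_jar_mid [(0.53, array([ 0.4148, -0.    ]))]
(array([0.547 , 0.0888]), np.float64(70.7), np.float64(86.5625), np.uint64(1636))
top wrench_head [(0.91, array([0.5421, 0.0874]))]
top wrench_lug [(0.59, array([0.5315, 0.0479]))]
top wrench_grip [(0.56, array([0.5868, 0.196 ]))]
top wrench_end []
top jar_tall_mid [(0.66, array([ 0.7403, -0.0114]))]
top jar_wide_mid []
top spice_jar_mid [(0.65, array([0.4196, 0.0044]))]
(array([0.5445, 0.0856]), np.float64(69.6), np.float64(1262.75), np.uint64(834))
(array([ 0.4849, -0.1642]), np.float64(44.78446808717696), np.float64(54.75), np.float32(926.0))
28.9
```

The cap turned 21° (rib about 16 mm), and the wrench lies flat and straight with the gripper clear. Handing in.

```bash
python3 -c "
from rig import env
print(env.close_job())"
```

```text
the job is handed in; nothing more can be done
None
```

I handed the job in: the cap was tightened about 21° to the click and not turned back, the wrench lies flat on the worktop about 26 cm from the jar, and the other jars have not moved; no verdict was returned.

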